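Clamp a step block in the inspection fixture

TASK

Clamp the aluminium step block for inspection. Push the fixture's blue swing strap round with a finger until it rests against its brass stop pin over the block, and only then push the raised red cam lever fully down so that the pad presses on the block. Leave the block seated in its nest, and do not move or lift the parts and tools lying around.

Things in the scene. Friction and masses are not known exactly. Their poses are not given: they have to be found in the camera images.
- fixture: clamp fixture fixed to the worktop: aluminium plate 90 (x) x 160 (y) x 12 mm, with a low nest 8 mm high (top 20 mm above the worktop), a steel post 20 mm in diameter at x 0, y -50 mm and a brass stop pin 8 mm in diameter at x 19.5, y -22 mm, up to 60 mm high. Origin: centre of its underside, on the worktop; z up. At joint strap = 0 the strap points along its +y and the lever along its -y
- pivot (a point): point on the vertical pivot axis of the strap, at mid-thickness of the strap, 58 mm above the worktop; fixed to the fixture with the fixture's axes
- nest (a point): centre of the floor of the nest, 12 mm above the worktop, where the underside centre of the step block belongs (1 to 2 mm of play)
- strap (a joint): swing angle of the strap, rad: 0 = against the stop pin, straight over the block; grows as it is swung open, counter-clockwise seen from above (it starts open at 0.9 to 1.5, nose towards the robot). It stays where it is left; about 2 N at the nose moves it
- strap_nose (a point): mid-thickness point of the blue strap over its pad, 65 mm from the pivot axis. The strap is a bar 30 mm wide with round ends of 15 mm radius, its length 80 mm from the pivot axis to the end of the nose; its sides stand from 50 to 66 mm above the worktop. +y of this frame points along the strap from pivot to nose, z up, and closing moves the nose towards its own +x: push on its -x side
- pad: round black pad 18 mm in diameter under the nose of the strap; origin at the centre of its underside. It stands 41 mm above the worktop with the lever raised (5 mm above the block) and is driven down by the lever, 6.8 mm per rad, until it presses on the block
- lever (a joint): angle of the cam lever, rad: 0 = raised 0.85 rad (49 degrees) above level, 0.85 = fully down, level (end stop). It starts between 0 and 0.25, stays where it is left, and needs 3 to 8 N at its red grip
- lever_end (a point): middle of the outer end of the lever, 80 mm from its hinge axis. The lever rides on the strap: its horizontal hinge axis crosses the pivot axis 80 mm above the worktop, and it points away from the nose of the strap. Its red grip is 20 mm wide, 11 mm thick and reaches from 38 to 80 mm from the hinge axis. When down, the top of the grip is 86 mm above the worktop with open air below
- step_block: aluminium step block, 24 x 60 x 24 mm with three steps, loose in the nest, its long side along the fixture's y, its tallest step (24 mm; top 36 mm above the worktop) next to the post and under the pad. Origin: centre of its underside
- bush: flanged turned steel bush, 34 mm in diameter, 30 mm tall, loose on the worktop beyond the fixture; origin: centre of its underside
- bearing: ball bearing, 34 mm in diameter, 11 mm high, loose on the worktop beyond the fixture; origin: centre of its underside
- ring_gauge: steel ring, 40 mm in diameter, 12 mm high, loose; origin: centre of its underside
- gear: small steel spur gear, 44 mm in diameter, 12 mm high, loose; origin: centre of its underside
- stop_watch: round pale stop watch, 66 x 58 x 18 mm, loose; origin: centre of its underside
Things that resemble listed ones, but are neither listed nor needed, are in the scene too. What is shaped like the step_block but brown is not meant.

How it is judged:
By the outcome, as a careful person would: the job done as asked, in the order asked, and still so for the second after the job is handed in, with the robot touching nothing.
It also fails if it takes over 48 s, if anything falls off the work surface, if the arm or the gripper's body presses on something with over 40 N, if the wrist force passes 120 N, or if a joint passes its speed limit or range.

ROBOT

A 6-joint arm with a two-finger parallel gripper is mounted at the origin on a cart in front of the work surface, level with it; the furniture and walls round the work are solid. World frame = base frame: x ahead of the robot, y to its left, z up, the work surface at z = 0. Lengths are in mm, angles in rad, forces in N, time in s.
With the tool pointing down it reaches from about 300 to 775 mm from the base axis. Payload 14.6 kg.
Tool frame: the origin (TCP) lies between the finger pads; the fingertips stand 19 mm ahead of it and the grasp point (between the pads) is the TCP; z points along the fingers, y is the line along which they close (so a half turn about z gives the same grasp; the last joint's range is limited). The gripper opens to 94 mm and grips with 3 to 60 N. Pads are 16 mm wide; open, the fingers measure 119 mm over their backs; the gripper's body (75 mm by 177 mm) begins 78 mm behind the grasp point.
Start: joints at [-1.223, 0.3, 1.521, -0, 1.321, -0.067], TCP at [221.646, -503.351, 224.446] pointing down, gripper open.
Joint ranges: [-3.03, 3.03], [-0.79, 2.21], [0.23, 2.52], [-1.04, 4.18], [0, 3.07], [-2.55, 2.55]. Speed limits (rad/s): [2.22, 2.22, 2.57, 3.14, 3.14, 3.14].

INTERFACE

Orientations are given as [roll, pitch, yaw] about the fixed x, y, z axes, in that order (R = Rz(yaw) Ry(pitch) Rx(roll)).
In Python, from cell import monitor, imaging, job, find_in, trace gives the robot as it stands. The module is installed in compiled form; this text tells all that it offers.
- The arm moves only by the tool arm_command, never from a script. Its argument "steps" is a list of rows, each a list of 5 numbers: the opening, from 0 (shut) to 1 (fully open), then the shift along the tool's x, y, z in mm, then the turn about the tool's z in degrees. In form: [[gripper, dx, dy, dz, turn], ...]. A call has 1 to 20 rows; each row is the pose to reach, as a shift and turn from the pose commanded when the call began, along the tool's axes at that moment; what a row does not reach only later rows make up. A row lasts 1/8 s, in which the tool goes at most 62.5 mm and 10.7 degrees, less where a joint would pass 70% of its speed; a pose out of reach is approached as far as the arm can. A call with a gripper value outside its range is refused whole. The fingers move at their own pace and stop on an object; "force" is the grip in N (left out, the last holds). Time passes only in rows, so rows that repeat a pose let the fingers close. It gives the time, the measured TCP pose, the force, the opening and the grip force at its end, in the units of the state.
- monitor.read_state(): the state, without advancing time (a new reading comes with each control period).
- imaging.camera(name): name is "side" or "top"; returns a dict with "img" (384x512x3 uint8, red, green, blue), "mtx" (3x3 intrinsics, pixels), "D" ([k1, k2, p1, p2, k3] as OpenCV has them; the pictures are not rectified), "view" (4x4, takes a point from world to camera coordinates). Camera axes: x right, y down, z forward; pixel columns grow to the right and rows downward; lengths in mm; the calibration is good to about 2 mm. A picture is of the moment at which its call begins. There is no depth.
- job.sign_off(): hands the job in; it is judged then, once.
Trained networks look in a picture, given as the dict that the camera call returned (one of the last four; its "shot" number tells which), for a name from the list of things; names that differ only in an ending like _2 or _b are one class to them, and where a whole thing is asked for, a point or a joint stands for the part that bears it (a point fixed in the world has none). Each returns a list of dicts, best first, with "p" (0 to 1); they miss things now and then, are a little off and sometimes report something else, mostly with a low value. They report only what shows in the picture. A call takes as long as a camera call. They do not tell look-alikes from the thing itself.
- find_in(picture, target): "rect" ([centre column, centre row, width, height] in pixels, round what is visible of it).
- trace(picture, target): "region" (384x512 bool, what is visible of it) and "rect" ([centre column, centre row, width, height] in pixels, round what is visible of it).
The state is a dict: "clock": time; "joints": joint angles; "qd": joint speeds; "effort": joint torques, N m; "eef_pos": TCP position; "eef_rot": TCP orientation; "wrist_force": force on the tool from outside, world axes, zero at the start; "moment": the same for the moment, N m; "finger_gap": finger opening in mm; "finger_force": force on a finger pad.
Only numpy, scipy, OpenCV 4.12 (cv2) and the standard library are available. Lean on these libraries where they do the work, as an engineer would, in place of code of your own. Each camera call takes 0.05 s, during which the arm holds its last target. There are 200 camera calls.

## Working session

There is one attempt and no reset: what is moved stays moved. The work goes in short steps, Python scripts to look and compute and a tool call to move; the robot and the scene stay as the last step left them, time stands still between calls to the robot, and variables do not carry over. Pictures are saved under pics/ and viewed, at most 10 in all, crops included, and the job is handed in when it is done.

Besides the shell and the picture viewer there is one more tool, called after "Emit:" as a command line: name --pt "numbers of a row" for each row, then --argument value for the rest. arm_command: Moves the arm, as the interface text tells. Its arguments: {"type":"object","properties":{"steps":{"type":"array","items":{"type":"array","items":{"type":"number"}}},"force":{"type":"number"}},"required":["steps"]}

```bash
mkdir -p pics; cat > h.py <<'E'
import numpy as np, cv2
from cell import monitor, imaging, job, find_in, trace
def ray(c,uv):
    p=cv2.undistortPoints(np.array([[uv]],float),c['mtx'],np.array(c['D'],float))[0,0]
    V=np.array(c['view']);R=V[:3,:3];o=-R.T@V[:3,3];d=R.T@np.array([p[0],p[1],1]);return o,d/np.linalg.norm(d)
def atz(c,uv,z):
    o,d=ray(c,uv);return o+d*(z-o[2])/d[2]
def proj(c,P):
    V=np.array(c['view']);return cv2.projectPoints(np.array(P,float).reshape(-1,1,3),cv2.Rodrigues(V[:3,:3])[0],V[:3,3],np.array(c['mtx']),np.array(c['D'],float))[0][:,0]
E
cat > /tmp/a.py <<'E'
from h import *
ims=[]
for n in ('top','side'):
    c=imaging.camera(n); ims.append(c['img'])
    V=np.array(c['view']);print(n,-V[:3,:3].T@V[:3,3])
    for t,z in (('fixture',12),('strap',66),('lever',90),('step_block',36),('pad',41),('bush',30),('bearing',11),('ring_gauge',12),('gear',12),('stop_watch',18)):
        for r in trace(c,t)[:2]:
            if r['p']>.3:
                m=r['region']; ys,xs=np.nonzero(m); print(t,round(r['p'],2),np.round(r['rect']),'cen',np.round([xs.mean(),ys.mean()]),np.round(atz(c,(xs.mean(),ys.mean()),z)))
    cv2.imwrite(f'pics/{n}0.png',cv2.resize(c['img'],(800,600))[:,:,::-1])
s=monitor.read_state();print(s)
E
PYTHONPATH=. python3 /tmp/a.py
```

```text
Traceback (most recent call last):
  File "h.py", line 1, in <module>
    import numpy as np, cv2
ModuleNotFoundError: No module named 'cv2'
```

```bash
cp /tmp/a.py a.py; python3 a.py
```

```text
top [393.81846772 -84.75458248 959.48685421]
fixture 0.81 [202. 210.  71.  51.] cen [206. 212.] [530.  45.  12.]
strap 0.95 [217. 210.  43.  56.] cen [216. 213.] [517.  14.  66.]
strap 0.57 [203. 211.  69.  51.] cen [206. 211.] [522.  36.  66.]
lever 0.57 [226. 199.  27.  32.] cen [226. 199.] [548. -12.  90.]
step_block 0.77 [141. 208.  26.  16.] cen [142. 209.] [531. 198.  36.]
step_block 0.71 [191. 209.  20.  15.] cen [190. 209.] [533.  82.  36.]
bearing 0.67 [225. 176.  12.  14.] cen [226. 177.] [620.  -3.  11.]
ring_gauge 0.71 [291. 268.  13.  12.] cen [291. 267.] [ 395. -166.   12.]
gear 0.64 [326. 260.  14.  14.] cen [327. 262.] [ 409. -254.   12.]
gear 0.6 [203. 212.  65.  52.] cen [206. 212.] [529.  44.  12.]
stop_watch 0.67 [368. 224.  25.  28.] cen [365. 222.] [ 505. -349.   18.]
side [196.63005647 768.80919657 557.24130709]
fixture 0.8 [246. 225.  60.  84.] cen [251. 236.] [539.  21.  12.]
strap 0.64 [259. 211.  32.  54.] cen [259. 214.] [527.  -6.  66.]
lever 0.57 [252. 201.  14.  33.] cen [253. 198.] [559. -43.  90.]
step_block 0.54 [243. 243.  19.  19.] cen [242. 244.] 
[... 505 characters left out ...]
ck': 1.1, 'joints': array([-1.22261750e+00,  2.99894444e-01,  1.52101467e+00,  3.31007601e-06,
        1.32069695e+00, -6.66141226e-02]), 'qd': array([ 3.97176488e-05, -1.14925560e-05, -3.01448707e-04,  6.07679190e-04,
       -2.40838603e-04,  4.60764228e-04]), 'effort': array([ 2.82521023e-05, -5.31658387e+01, -3.52920985e+01,  7.08121341e-02,
        2.12294521e-02,  1.48517007e-06]), 'eef_pos': array([ 221.63615247, -503.34998774,  224.44241982]), 'eef_rot': array([-3.14157949e+00, -4.09256748e-06,  4.14792126e-01]), 'wrist_force': array([-0.02028365,  0.02349644, -0.62985198]), 'moment': array([-0.00637438, -0.02618056, -0.01596479]), 'finger_force': 0.0, 'finger_gap': 93.89205134169411}
```

```bash
cat > b.py <<'E'
from h import *
for n,(x0,y0,w,h) in (('top',(120,150,160,120)),('side',(190,160,140,105))):
    c=imaging.camera(n); cv2.imwrite(f'pics/{n}1.png',cv2.resize(c['img'][y0:y0+h,x0:x0+w],(800,600),interpolation=cv2.INTER_CUBIC)[:,:,::-1])
E
python3 b.py
```

```text
(no output)
```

View pics/top0.png

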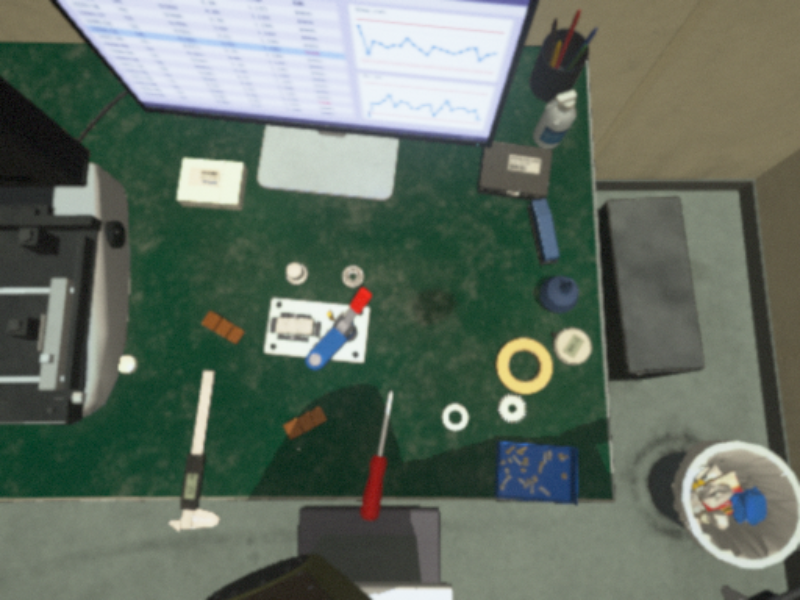

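View pics/top1.png

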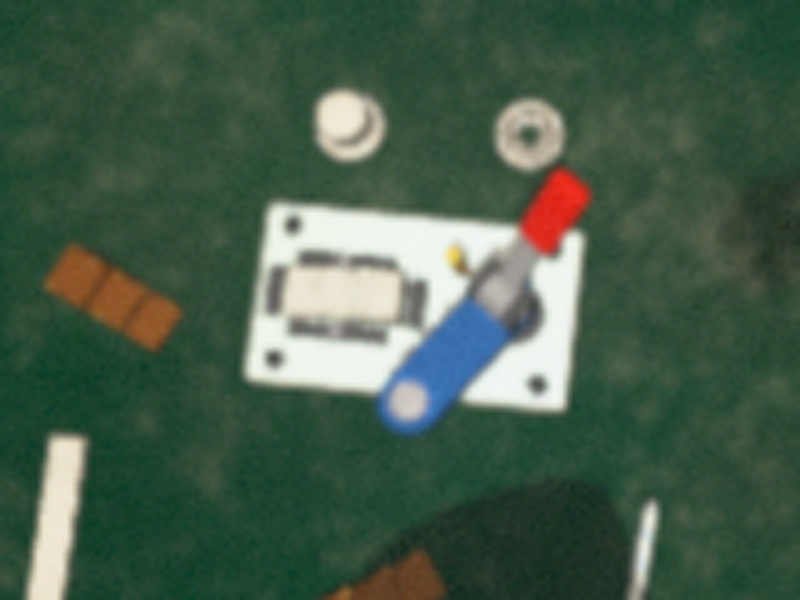

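View pics/side1.png

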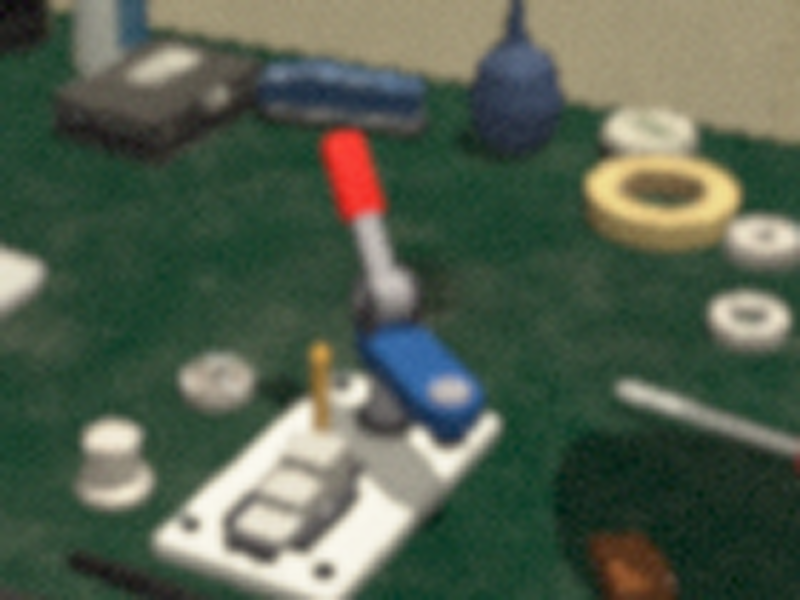

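```bash
cat > c.py <<'E'
from h import *
T=imaging.camera('top');S=imaging.camera('side')
ct=[(120+x/5,150+y/5) for x,y in ((268,203),(585,235),(567,410),(245,380))]
P=np.array([atz(T,u,12) for u in ct]);
mod=np.array([(45,80),(45,-80),(-45,-80),(-45,80)],float)
a=P[:,:2].mean(0);U,_,Vt=np.linalg.svd(mod.T@(P[:,:2]-a));R=(U@Vt).T
yaw=np.arctan2(R[1,0],R[0,0]);print('fix',a,'yaw',yaw,'det',np.linalg.det(R));print('res',np.round((P[:,:2]-a)-mod@R.T,1))
k=140/800
cs=[(190+x*k,160+y*k) for x,y in ((155,543),(345,598),(498,420))]  # left(far x,+y?), front, right
print('side plate pts',np.round([atz(S,u,12) for u in cs],1),'model',np.round(mod@R.T+a,1))
w=lambda x,y,z:np.r_[R@[x,y]+a,z]
piv=w(0,-50,58);print('pivot',piv)
for nm,c,u in(('top',T,(120+407/5,150+402/5)),('side',S,(190+450*k,160+388*k))):
    n=atz(c,u,67);v=R.T@(n-piv)[:2];print(nm,'nose',n,'r',np.hypot(*v),'ang',np.arctan2(-v[0],v[1]))
# triangulated nose
def tri(u,v):
    o1,d1=ray(T,u);o2,d2=ray(S,v);A=np.c_[d1,-d2];s=np.linalg.lstsq(A,o2-o1,rcond=None)[0];p,q=o1+s[0]*d1,o2+s[1]*d2;return (p+q)/2,np.linalg.norm(p-q)
print('nose tri',tri((120+407/5,150+402/5),(190+450*k,160+388*k)))
print('lever end tri',tri((120+572/5,150+182/5),(190+340*k,160+138*k)))
print('pin tri',tri((120+454/5,150+251/5),(190+320*k,160+350*k)),'model',w(19.5,-22,60))
E
python3 c.py
```

```text
fix [530.37059142  51.30446817] yaw -0.0901624288099544 det 1.0000000000000007
res [[ 0.2  0.9]
 [-1.1 -0. ]
 [ 0.5 -0.6]
 [ 0.3 -0.3]]
side plate pts [[577.9 134.1  12. ]
 [487.2 135.   12. ]
 [476.9 -17.2  12. ]] model [[582.4 126.9]
 [568.  -32.4]
 [478.4 -24.3]
 [492.8 135. ]]
pivot [525.86857544   1.50756212  58.        ]
top nose [477.3560841  46.1924982  67.       ] r 65.95608636475573 ang 0.91660684824796
side nose [476.84312392  46.82048784  67.        ] r 66.75894048751103 ang 0.9148935887240611
nose tri (array([477.24585826,  46.20818534,  66.57483049]), np.float64(0.3115336639290252))
lever end tri (array([567.19609385, -33.46509386, 135.45830387]), np.float64(1.8289037713670826))
pin tri (array([549.63840973,  27.33097208,  57.68082254]), np.float64(1.7329114878387466)) model [547.81049775  27.63804327  60.        ]
```

Emit:
arm_command --pt "0 419 -377 20 -113" --pt "0 419 -377 20 -113" --pt "0 419 -377 20 -113" --pt "0 419 -377 20 -113" --pt "0 419 -377 20 -113" --pt "0 419 -377 20 -113" --pt "0 419 -377 20 -113" --pt "0 419 -377 20 -113" --pt "0 419 -377 20 -113" --pt "0 419 -377 20 -113" --pt "0 419 -377 20 -113" --pt "0 419 -377 20 -113" --pt "0 419 -377 20 -113" --pt "0 419 -377 20 -113" --force 10

```text
clock: 3.05
eef_pos: [453.2, 10.4, 204.5]
eef_rot: [3.141, 0.0, 2.385]
wrist_force: [0.3, -0.2, 0.5]
finger_gap: 0.7
finger_force: 0.0
```

Emit:
arm_command --pt "0 0 0 60 0" --pt "0 0 0 110 0" --pt "0 0 0 129 0" --pt "0 0 0 129 0"

```text
clock: 3.55
eef_pos: [452.6, 10.4, 74.5]
eef_rot: [-3.14, -0.002, 2.386]
wrist_force: [0.3, 0.2, 0.8]
finger_gap: 0.7
finger_force: 0.0
```

```bash
cat > d.py <<'E'
from h import *
from scipy.spatial.transform import Rotation as Ro
s=monitor.read_state();p=s['eef_pos'];M=Ro.from_euler('xyz',s['eef_rot']).as_matrix();y0=s['eef_rot'][2]
print(p,s['eef_rot'],s['wrist_force'])
piv=np.array([525.9,1.5]);yf=-.09
def row(th,off,r,z):
    a=yf+th;R=np.array([[np.cos(a),-np.sin(a)],[np.sin(a),np.cos(a)]])
    t=np.r_[piv+R@[-off,r],z];d=M.T@(t-p);return [0,*np.round(d,0),round(np.degrees(-(a+np.pi/2-y0)))]
print(row(.917,30,60,75))
for i in range(16): print(row(.917*(1-(i+1)/16),27.5,60,75))
c=imaging.camera('side'); cv2.imwrite('pics/side2.png',cv2.resize(c['img'][130:280,160:360],(800,600),interpolation=cv2.INTER_CUBIC)[:,:,::-1])
E
python3 d.py
```

```text
[452.5771139   10.44581009  74.54379929] [-3.14001573e+00 -1.90879107e-03  2.38604598e+00] [0.34409237 0.15654247 0.75904535]
[0, np.float64(0.0), np.float64(13.0), np.float64(-0.0), -1]
[0, np.float64(2.0), np.float64(19.0), np.float64(-0.0), 3]
[0, np.float64(3.0), np.float64(23.0), np.float64(-0.0), 6]
[0, np.float64(4.0), np.float64(26.0), np.float64(-0.0), 9]
[0, np.float64(5.0), np.float64(30.0), np.float64(-0.0), 12]
[0, np.float64(6.0), np.float64(34.0), np.float64(-0.0), 16]
[0, np.float64(6.0), np.float64(37.0), np.float64(-1.0), 19]
[0, np.float64(6.0), np.float64(41.0), np.float64(-1.0), 22]
[0, np.float64(6.0), np.float64(45.0), np.float64(-1.0), 26]
[0, np.float64(6.0), np.float64(49.0), np.float64(-1.0), 29]
[0, np.float64(6.0), np.float64(52.0), np.float64(-1.0), 32]
[0, np.float64(5.0), np.float64(56.0), np.float64(-1.0), 35]
[0, np.float64(5.0), np.float64(60.0), np.float64(-1.0), 39]
[0, np.float64(3.0), np.float64(63.0), np.float64(-1.0), 42]
[0, np.float64(2.0), np.float64(67.0), np.float64(-1.0), 45]
[0, np.float64(1.0), np.float64(71.0), np.float64(-1.0), 49]
[0, np.float64(-1.0), np.float64(74.0), np.float64(-1.0), 52]
```

View pics/side2.png

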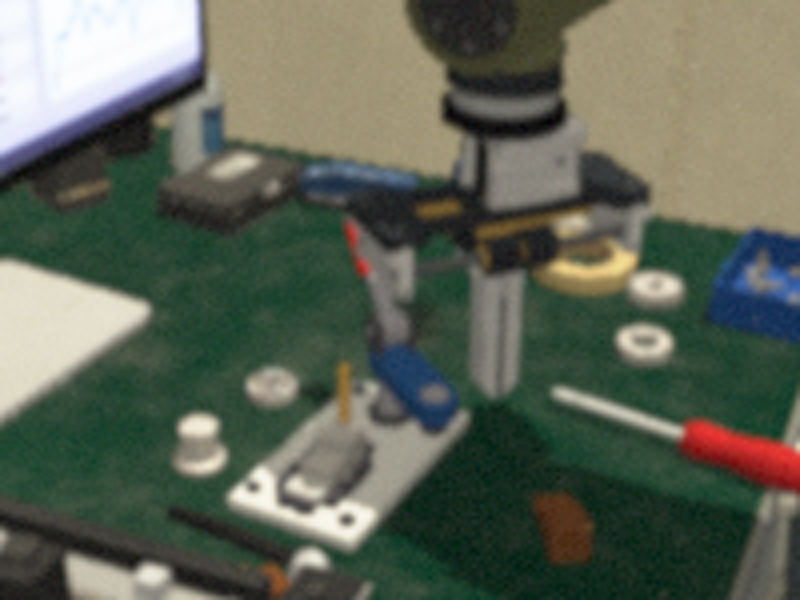

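Emit:
arm_command --pt "0 0 7 0 0" --pt "0 0 13 0 0" --pt "0 2 19 0 3" --pt "0 3 23 0 6" --pt "0 4 26 0 9" --pt "0 5 30 0 12" --pt "0 6 34 0 16" --pt "0 6 37 0 19" --pt "0 6 41 0 22" --pt "0 6 45 0 26" --pt "0 6 49 0 29" --pt "0 6 52 0 32" --pt "0 5 56 0 35" --pt "0 5 60 0 39" --pt "0 3 63 0 42" --pt "0 2 67 0 45" --pt "0 1 70 0 49" --pt "0 0 72 0 52" --pt "0 0 72 0 52"

```text
clock: 5.98
eef_pos: [502.9, 63.5, 76.0]
eef_rot: [3.141, -0.0, 1.48]
wrist_force: [-0.6, 1.6, 2.2]
finger_gap: 1.0
finger_force: 1.2
```

```bash
cat > e.py <<'E'
from h import *
import sys
s=monitor.read_state();p=s['eef_pos'];print(p,s['eef_rot'],s['wrist_force'])
yf=-.09;R=np.array([[np.cos(yf),-np.sin(yf)],[np.sin(yf),np.cos(yf)]])
print('fixture coords of tcp rel pivot',R.T@(p[:2]-[525.9,1.5]))
c=imaging.camera('side'); cv2.imwrite(f'pics/{sys.argv[1]}.png',cv2.resize(c['img'][160:265,190:330],(800,600),interpolation=cv2.INTER_CUBIC)[:,:,::-1])
E
python3 e.py side3
```

```text
[502.86735325  63.49855013  75.97624058] [ 3.14082038e+00 -3.46259685e-04  1.48015458e+00] [-0.57611714  1.60437135  2.16588251]
fixture coords of tcp rel pivot [-28.51176722  59.67748457]
```

Emit:
arm_command --pt "0 0 1 0 0" --pt "0 0 2 0 0" --pt "0 0 2 0 0"

```text
clock: 6.4
eef_pos: [504.6, 63.1, 75.8]
eef_rot: [3.141, -0.0, 1.48]
wrist_force: [-2.5, 4.0, 4.8]
finger_gap: 0.5
finger_force: 2.7
```

View pics/side3.png

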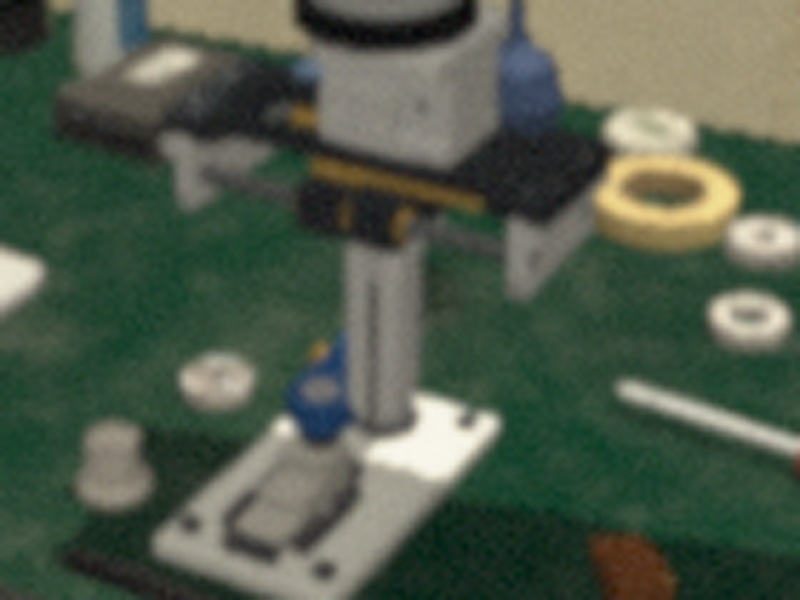

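Emit:
arm_command --pt "0 0 1 0 0" --pt "0 0 2 0 0" --pt "0 0 2 0 0"

```text
clock: 6.78
eef_pos: [505.6, 63.0, 75.5]
eef_rot: [-3.139, -0.0, 1.48]
wrist_force: [-10.0, 4.9, 8.7]
finger_gap: 0.5
finger_force: 7.1
```

Emit:
arm_command --pt "0 0 1 0 0" --pt "0 0 1 0 0"

```text
clock: 7.02
eef_pos: [505.9, 63.1, 75.4]
eef_rot: [-3.137, -0.0, 1.48]
wrist_force: [-16.3, 6.8, 13.2]
finger_gap: 0.4
finger_force: 10.7
```

Emit:
arm_command --pt "0 0 -6 0 0" --pt "0 0 -20 0 0" --pt "0 0 -20 -60 0" --pt "0 0 -60 -120 0" --pt "0 0 -100 -130 0" --pt "0 0 -100 -130 0"

```text
clock: 7.78
eef_pos: [406.9, 71.7, 207.1]
eef_rot: [3.138, -0.0, 1.48]
wrist_force: [0.6, -0.4, 0.0]
finger_gap: 0.6
finger_force: 0.0
```

```bash
cat > f.py <<'E'
from h import *
s=monitor.read_state();print(s['eef_pos'],s['eef_rot'],s['wrist_force'])
o=[]
for n,(x0,y0,w,h) in (('top',(160,170,100,75)),('side',(210,170,100,75))):
    c=imaging.camera(n); o.append(cv2.resize(c['img'][y0:y0+h,x0:x0+w],(400,300),interpolation=cv2.INTER_CUBIC))
    for t in('strap','lever'):
        for r in trace(c,t)[:1]:
            ys,xs=np.nonzero(r['region']);print(n,t,round(r['p'],2),np.round([xs.mean(),ys.mean()],1),np.round(r['rect']))
    yf=-.09;R=np.array([[np.cos(yf),-np.sin(yf)],[np.sin(yf),np.cos(yf)]]);w=lambda x,y,z:np.r_[R@[x,y]+[525.9,1.5],z]
    print('model nose top',proj(c,[w(0,65,67),w(0,0,80),w(0,-53,140),w(0,-58,134)]).round(1))
cv2.imwrite('pics/both4.png',np.hstack(o)[:,:,::-1])
E
python3 f.py
```

```text
[406.91222875  71.66954861 207.09755735] [ 3.13767816e+00 -2.80019048e-04  1.48017711e+00] [ 0.62295741 -0.37374006  0.02552776]
top strap 0.56 [215.2 208.5] [217. 209.  58.  18.]
top lever 0.64 [230.5 208. ] [229. 208.  32.  11.]
model nose top [[193.7 207.3]
 [220.6 209. ]
 [242.3 207.2]
 [244.6 207.8]]
side strap 0.96 [255.8 213.6] [255. 212.  34.  51.]
side lever 0.67 [261.8 198.9] [262. 202.  20.  32.]
model nose top [[245.5 226.9]
 [258.  211.1]
 [267.6 183. ]
 [268.5 184.3]]
```

View pics/both4.png

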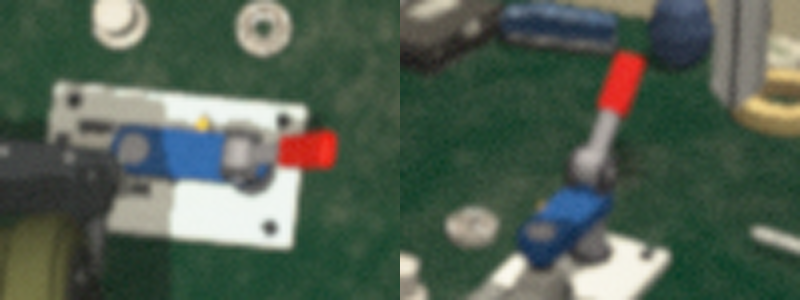

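Emit:
arm_command --pt "0 -60 60 0 0" --pt "0 -106 110 0 0" --pt "0 -106 125 0 0" --pt "0 -106 125 15 0" --pt "0 -106 125 36 0" --pt "0 -106 125 36 0"

```text
clock: 8.82
eef_pos: [521.5, -44.8, 167.4]
eef_rot: [-3.137, -0.0, 1.48]
wrist_force: [-0.8, -0.2, 0.2]
finger_gap: 0.6
finger_force: 0.0
```

Emit:
arm_command --pt "0 0 0 5 0" --pt "0 0 0 10 0" --pt "0 0 0 15 0" --pt "0 0 0 20 0" --pt "0 0 0 20 0"

```text
clock: 9.45
eef_pos: [523.0, -45.4, 149.9]
eef_rot: [3.14, 0.0, 1.479]
wrist_force: [1.1, 0.2, 2.2]
finger_gap: 0.6
finger_force: 0.9
```

Emit:
arm_command --pt "0 0 0 4 0" --pt "0 0 0 8 0" --pt "0 0 0 12 0" --pt "0 0 0 16 0" --pt "0 0 0 20 0" --pt "0 0 0 20 0"

```text
clock: 10.2
eef_pos: [522.6, -45.2, 129.0]
eef_rot: [-3.141, -0.0, 1.479]
wrist_force: [0.5, -0.9, 1.4]
finger_gap: 0.7
finger_force: 0.3
```

```bash
python3 e.py side5
```

```text
[522.56062397 -45.24657582 129.01644471] [-3.14097123e+00 -1.59699324e-04  1.47936871e+00] [ 0.47882545 -0.91199514  1.44644915]
fixture coords of tcp rel pivot [  0.87565373 -46.85751822]
```

View pics/side5.png

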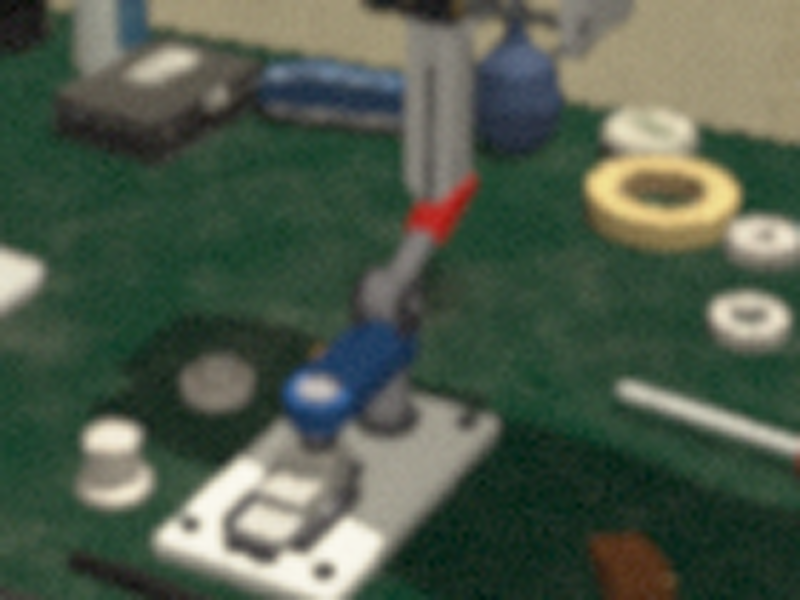

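Emit:
arm_command --pt "0 0 0 4 0" --pt "0 0 0 8 0" --pt "0 0 0 12 0" --pt "0 0 0 16 0" --pt "0 0 0 20 0" --pt "0 0 0 23 0" --pt "0 0 0 23 0"

```text
clock: 11.12
eef_pos: [522.6, -45.3, 106.2]
eef_rot: [-3.141, -0.0, 1.479]
wrist_force: [0.3, 0.4, 1.0]
finger_gap: 0.3
finger_force: 0.5
```

Emit:
arm_command --pt "0 0 0 1 0" --pt "0 0 0 2 0" --pt "0 0 0 2 0"

```text
clock: 11.5
eef_pos: [522.7, -45.4, 104.6]
eef_rot: [-3.142, 0.0, 1.479]
wrist_force: [-1.6, -4.0, 6.0]
finger_gap: 0.5
finger_force: 2.9
```

Emit:
arm_command --pt "0 0 0 1 0" --pt "0 0 0 1 0"

```text
clock: 11.75
eef_pos: [522.8, -45.4, 104.3]
eef_rot: [3.141, 0.0, 1.479]
wrist_force: [-4.7, -2.3, 13.7]
finger_gap: 0.0
finger_force: 6.9
```

Emit:
arm_command --pt "0 0 0 1 0" --pt "0 0 0 1 0"

```text
clock: 12.0
eef_pos: [523.0, -45.5, 104.0]
eef_rot: [3.14, 0.0, 1.479]
wrist_force: [-7.4, -2.7, 22.3]
finger_gap: 0.3
finger_force: 11.1
```

Emit:
arm_command --pt "0 0 0 -10 0" --pt "0 0 0 -60 0" --pt "0 0 0 -110 0" --pt "0 -60 -60 -120 0" --pt "0 -110 -120 -120 0" --pt "0 -110 -120 -120 0" --pt "0 -110 -120 -120 0"

```text
clock: 12.88
eef_pos: [392.0, -144.6, 222.7]
eef_rot: [3.141, -0.0, 1.477]
wrist_force: [-0.1, -0.1, -0.6]
finger_gap: 0.5
finger_force: 0.0
```

```bash
sed -i 's/both4/both6/; s/w(0,-53,140),w(0,-58,134)/w(0,-80,80),w(0,-80,90)/' f.py; python3 f.py
```

```text
[ 391.97737071 -144.5790723   222.71748646] [ 3.14115889e+00 -1.90154358e-04  1.47698296e+00] [-0.12588484 -0.1350831  -0.64940578]
top strap 0.68 [217.3 209.2] [223. 209.  64.  19.]
top lever 0.52 [235.9 209.9] [235. 210.  43.  14.]
model nose top [[193.7 207.3]
 [220.6 209. ]
 [254.8 212.3]
 [254.8 211.6]]
model nose top [[245.5 226.9]
 [258.  211.1]
 [271.7 198.8]
 [271.8 195.6]]
```

View pics/both6.png

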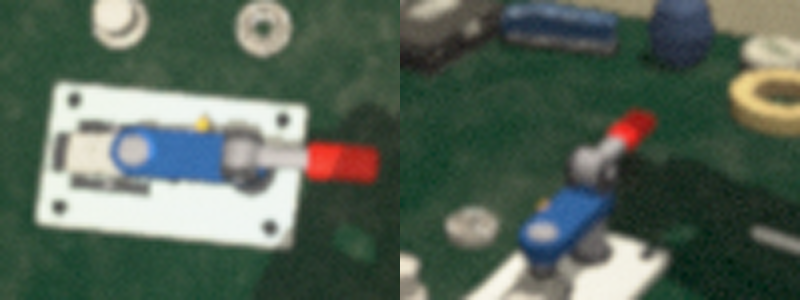

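The top view shows the strap against the pin (crop 203,124) and the block in its nest. The side view shows the lever end at pixel (272,199.5), where the level model predicts (271.7,198.8), so it is fully down.

```bash
python3 -c "
from cell import job
print(job.sign_off())"
```

```text
the job is handed in; nothing more can be done
None
```

The job is handed in: I swung the strap round until it stopped on the brass pin, then pushed the cam lever down to its end stop. The last pictures show the block still in its nest and the arm clear; I did not re-measure the loose parts, but the arm touched only the strap and lever.

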